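# Load a furnace sample carrier in number order, cover it and shut the purge

### The arm

A 6-joint arm with a two-finger parallel gripper is mounted at the origin on the work surface. World frame = base frame: x ahead of the robot, y to its left, z up, the work surface at z = 0. Lengths are in m, angles in degrees, forces in N, time in s.
With the tool pointing down it reaches from about 0.35 to 0.875 m from the base axis. Payload 4.2 kg.
Tool frame: the origin (TCP) lies at the very end of the fingers, on their centre line; the grasp point (between the pads) lies 19 mm behind it; z points along the fingers, y is the line along which they close (so a half turn about z gives the same grasp; the last joint's range is limited). The gripper opens to 87 mm and grips with 3 to 60 N. Pads are 19 mm wide; open, the fingers measure 117 mm over their backs; the gripper's body (75 mm by 190 mm) begins 51 mm behind the grasp point.
Start: joints at [-53.709, 22.042, 0.453, 0, -68.411, -14.817], TCP at [0.229, -0.582, 0.223] pointing down, gripper open.
Joint ranges: [-179.83, 179.83], [-69.29, 118.12], [-61.27, 80.66], [-181.25, 117.63], [-171.15, -9.14], [-177.46, 177.46]. Speed limits (degrees/s): [159.86, 159.86, 180, 180, 180, 180].

### API

Orientations are given as a 3x3 rotation matrix whose columns are the frame's x, y, z axes.
In Python, from station import sense, cams, r gives the robot as it stands. The module is installed in compiled form; this text tells all that it offers.
- The arm moves only by the tool step_arm, never from a script. Its argument "targets" is text: rows parted by semicolons, each of 4 numbers parted by spaces: the shift along the tool's x, y, z in cm, then the turn about the tool's z in degrees. In form: x y z turn; .... A call has 1 to 12 rows; each row shifts and turns the commanded pose from where the row before left it, along the tool's axes as they then stand; what a row does not reach is not made up. A row lasts 1/12 s, in which the tool goes at most 41.7 mm and 7.16 degrees, less where a joint would pass 70% of its speed; a pose out of reach is approached as far as the arm can. A call with a gripper value outside its range is refused whole. "claw" is the finger opening in cm, from 0 to 8.7, set as the call begins (left out, the last holds). The fingers move at their own pace and stop on an object; the grip force is fixed at half the most. Time passes only in rows, so rows that do not move let the fingers close. It gives the time, the measured TCP pose, the force, the opening and the grip force at its end, in the units of the state.
- sense(): the state, without advancing time (a new reading comes with each control period).
- cams.capture(name): name is "scene" or "top" or "wrist"; returns a dict with "frame" (400x640x3 uint8, blue, green, red), "vertical_fov" (degrees; the focal length in pixels is half the picture's height over the tangent of half this angle, whatever the lens; pixels are square), "cx", "cy" (the principal point, pixels), "eye" and "rotation" of the camera in the world; the wrist camera has in their place "tool_from_camera" (4x4, takes a point from camera to tool coordinates, whose origin is the TCP and whose axes are the flange's). Camera axes: x right, y down, z forward; pixel columns grow to the right and rows downward; lengths in m; the calibration is good to about 2 mm. The wrist camera is an equidistant fisheye: a pixel r from the principal point sees the ray r / f radians off the axis. A picture is of the moment at which its call begins: read the wrist's pose just before it. There is no depth.
- r.finish_job(): hands the job in; it is judged then, once.
The state is a dict: "time_s": time; "joints": joint angles; "joint_velocities": joint speeds; "effort": joint torques, N m; "tcp_pos": TCP position; "ee_rot": TCP orientation; "wrist_force": force on the tool from outside, world axes, zero at the start; "moment": the same for the moment, N m; "gripper_width": opening from 0.0 (shut) to 1.0 (fully open); "gripper_force": force on a finger pad.
Only numpy, scipy, OpenCV 4.12 (cv2) and the standard library are available. Lean on these libraries where they do the work, as an engineer would, in place of code of your own. Each camera call takes 0.05 s, during which the arm holds its last target. There are 200 camera calls.

### The job

Get the sample carrier ready for the furnace: lift its cover off by the handle and lay it flat on the bench clear of the carrier, then put every crucible that is there upright into the pocket with its own colour and number of dots, strictly in number order (lowest first; pockets of missing crucibles stay empty). Then lower the cover level over both locating pins until it lies flush on both posts, and last of all turn the purge knob until its white pointer stands at the red zero mark and let go. Leave the beaker, bottle, wrench and jar where they are.

Things in the scene. Friction and masses are not known exactly. Their poses are not given: they have to be found in the camera images.
- carrier: Steel sample carrier fixed to the bench, origin under its centre, x = along its row of pockets, z up; position and yaw vary. Base 380 (x) x 96 mm, 6 mm thick; row of five square pockets; beyond each end of the row, at x = +165 and -165 mm, a dark post (24 x 40 mm) with a flat shoulder 90 mm above the bench and a pin on it.
- seat (a point): On the carrier: middle of the plane on which the cover rests, 90 mm above the carrier's origin; axes as the carrier's.
- pin_near (a point): Foot of the brass locating pin on the shoulder of the post at the carrier's x = -165 mm (by pocket 1), 90 mm above the bench. The pin is 10 mm thick for 10 mm of height, then tapers to 4 mm; 20 mm tall in all (tip 110 mm above the bench).
- pin_far (a point): Foot of the same kind of pin on the other post, at the carrier's x = +165 mm (by pocket 5).
- cover_under (a point): Centre of the underside of the loose aluminium cover plate (370 x 70 x 6 mm, 0.4 kg); x = along its length, z = up. Two 14 mm holes on its centre line at x = +165 and -165 mm drop over the pins; it fits either way round. It starts seated on the carrier; the pins then stick out 14 mm above it.
- cover_handle (a point): Centre of the black bar of the cover's bridge handle: bar 92 mm long along the cover's x, 14 mm wide (y), 14 mm high; this point is 39 mm above the underside and 33 mm above the plate's top face. 26 mm of free space under the bar, between two legs 80 mm apart.
- purge_knob (a joint): Angle (rad) of the purge valve's knob: 0 when its white pointer stands at the red zero mark, positive anticlockwise seen from above; it starts open at 0.6 to 1.4, so it is turned clockwise to zero. No stop or click at zero: it turns from -0.7 to 1.9 and stays where it is left (about 0.05 N m of friction).
- knob_grip (a point): Point on the knob's axis at the height to grip it, 76.5 mm above the bench; turns with the knob, x = the direction of the white pointer. Grip: black upright bar 54 mm long along x, 14 mm wide, from 51 to 88 mm above the bench, on a round disc (54 mm across) on a fixed grey block 90 x 90 x 40 mm with a white dial on top.
- zero_mark (a point): The red zero mark on the white dial, 36 mm out from the knob's axis, on the fixed block; its x axis points from the knob's axis outwards through the mark. Short black marks are other settings.
- pocket1 (a point): Centre of the floor of pocket 1, the one between red tags with 1 dot, 6 mm above the bench; z up. Inside 50 x 50 mm, walls 4 mm thick and 30 mm high (tops 36 mm above the bench); pockets follow each other every 54 mm along the carrier's x, in number order.
- pocket2 (a point): Centre of the floor of pocket 2, the one between yellow tags with 2 dots, 6 mm above the bench; z up. Inside 50 x 50 mm, walls 4 mm thick and 30 mm high (tops 36 mm above the bench); pockets follow each other every 54 mm along the carrier's x, in number order.
- pocket3 (a point): Centre of the floor of pocket 3, the one between green tags with 3 dots, 6 mm above the bench; z up. Inside 50 x 50 mm, walls 4 mm thick and 30 mm high (tops 36 mm above the bench); pockets follow each other every 54 mm along the carrier's x, in number order.
- pocket4 (a point): Centre of the floor of pocket 4, the one between blue tags with 4 dots, 6 mm above the bench; z up. Inside 50 x 50 mm, walls 4 mm thick and 30 mm high (tops 36 mm above the bench); pockets follow each other every 54 mm along the carrier's x, in number order.
- pocket5 (a point): Centre of the floor of pocket 5, the one between purple tags with 5 dots, 6 mm above the bench; z up. Inside 50 x 50 mm, walls 4 mm thick and 30 mm high (tops 36 mm above the bench); pockets follow each other every 54 mm along the carrier's x, in number order.
- crucible1_mid (a point): Centre (half-way up) of the white ceramic crucible with the red cap marked with 1 dot; a plain upright cylinder 40 mm across and 70 mm tall, 0.1 to 0.2 kg with most of it in the foot, its foot 35 mm below this point. z = its axis. Belongs in pocket 1. May be absent. Stands on the bench to the robot's right at the start.
- crucible2_mid (a point): Centre (half-way up) of the white ceramic crucible with the yellow cap marked with 2 dots; a plain upright cylinder 40 mm across and 70 mm tall, 0.1 to 0.2 kg with most of it in the foot, its foot 35 mm below this point. z = its axis. Belongs in pocket 2. May be absent. Stands on the bench to the robot's right at the start.
- crucible3_mid (a point): Centre (half-way up) of the white ceramic crucible with the green cap marked with 3 dots; a plain upright cylinder 40 mm across and 70 mm tall, 0.1 to 0.2 kg with most of it in the foot, its foot 35 mm below this point. z = its axis. Belongs in pocket 3. May be absent. Stands on the bench to the robot's right at the start.
- crucible4_mid (a point): Centre (half-way up) of the white ceramic crucible with the blue cap marked with 4 dots; a plain upright cylinder 40 mm across and 70 mm tall, 0.1 to 0.2 kg with most of it in the foot, its foot 35 mm below this point. z = its axis. Belongs in pocket 4. May be absent. Stands on the bench to the robot's right at the start.
- crucible5_mid (a point): Centre (half-way up) of the white ceramic crucible with the purple cap marked with 5 dots; a plain upright cylinder 40 mm across and 70 mm tall, 0.1 to 0.2 kg with most of it in the foot, its foot 35 mm below this point. z = its axis. Belongs in pocket 5. May be absent. Stands on the bench to the robot's right at the start.
- beaker: Bystander: glass beaker, standing or lying on the bench; not part of the job and to be left alone. Origin at its underside. 70 mm across, 90 mm tall.
- bottle: Bystander: amber bottle, standing or lying on the bench; not part of the job and to be left alone. Origin at its underside. 60 mm across, 130 mm tall.
- wrench: Bystander: wrench, standing or lying on the bench; not part of the job and to be left alone. Origin at its underside.
- jar: Bystander: white jar with blue lid, standing or lying on the bench; not part of the job and to be left alone. Origin at its underside. 60 mm across, 70 mm tall.
Mind the look-alikes: they are no part of the job. Leave any brown, grey or pink look-alike of the part that bears crucible2_mid alone.

How it is judged:
By the outcome, as a careful person would: the job done as asked, in the order asked, and still so for the second after the job is handed in, with the robot touching nothing.
Of crucible1, crucible2, crucible3, crucible4, crucible5 only 3 to 5 are there at a start; the rules pass over those that are not, and their reading is None.
At some moment in a run one of crucible1, crucible2, crucible3, crucible4, crucible5 may be knocked a few centimetres aside while the robot is not near it.
It also fails if it takes over 210 s, if anything falls off the work surface, if the arm or the gripper's body presses on something with over 40 N, if the wrist force passes 120 N, or if a joint passes its speed limit or range.

## Working session

There is one attempt and no reset: what is moved stays moved. The work goes in short steps, Python scripts to look and compute and a tool call to move; the robot and the scene stay as the last step left them, time stands still between calls to the robot, and variables do not carry over. Pictures are saved under pics/ and viewed, at most 14 in all, crops included, and the job is handed in when it is done.

Besides the shell and the picture viewer there is one more tool, called as name(argument=value, ...) on one line, values as JSON. step_arm: Moves the arm, as the interface text tells. Its arguments: {"type":"object","properties":{"targets":{"type":"string"},"claw":{"type":"number"}},"required":["targets"]}

```bash
mkdir -p pics; ls
cat > look.py <<'E'
import cv2,numpy as np
from station import sense,cams
def snap(n,f):
    s=sense();c=cams.capture(n);cv2.imwrite('pics/'+f+'.png',c['frame']);
    np.save('pics/'+f+'.npy',{'c':c,'s':s},allow_pickle=True);return c,s
def load(f):
    d=np.load('pics/'+f+'.npy',allow_pickle=True).item();return d['c'],d['s']
def ray(c,s,u,v):
    f=200/np.tan(np.radians(c['vertical_fov'])/2);x=(u-c['cx'])/f;y=(v-c['cy'])/f
    if 'eye' in c:
        d=np.array([x,y,1.]);return np.array(c['eye']),np.array(c['rotation'])@d
    th=np.hypot(x,y);k=np.sin(th)/th if th>1e-9 else 1
    d=np.array([x*k,y*k,np.cos(th)]);T=np.array(c['tool_from_camera']);R=np.array(s['ee_rot'])
    return np.array(s['tcp_pos'])+R@T[:3,3],R@T[:3,:3]@d
def onz(c,s,u,v,z):
    o,d=ray(c,s,u,v);return o+d*(z-o[2])/d[2]
def proj(c,s,p):
    f=200/np.tan(np.radians(c['vertical_fov'])/2)
    if 'eye' in c: q=np.array(c['rotation']).T@(np.array(p)-c['eye']);return c['cx']+f*q[0]/q[2],c['cy']+f*q[1]/q[2]
    T=np.array(c['tool_from_camera']);R=np.array(s['ee_rot']);t=R.T@(np.array(p)-s['tcp_pos']);q=T[:3,:3].T@(t-T[:3,3])
    h=np.hypot(q[0],q[1]);th=np.arctan2(h,q[2]);return c['cx']+f*th*q[0]/h,c['cy']+f*th*q[1]/h
E
python3 - <<'E'
from look import *
for n in ('scene','top','wrist'):
    c,s=snap(n,n+'0'); print(n,{k:np.round(v,3) for k,v in c.items() if k!='frame'})
print(s)
E
```

```text
pics
scene {'vertical_fov': np.float64(54.324), 'cx': np.float64(310.845), 'cy': np.float64(196.995), 'eye': array([ 1.052, -0.424,  0.87 ]), 'rotation': array([[ 0.604,  0.606, -0.518],
       [ 0.797, -0.468,  0.381],
       [-0.012, -0.643, -0.766]])}
top {'vertical_fov': np.float64(47.934), 'cx': np.float64(320.808), 'cy': np.float64(199.102), 'eye': array([ 0.366, -0.023,  1.463]), 'rotation': array([[-0.008, -0.994,  0.113],
       [-1.   ,  0.006, -0.014],
       [ 0.013, -0.113, -0.993]])}
wrist {'vertical_fov': np.float64(65.706), 'cx': np.float64(319.321), 'cy': np.float64(199.331), 'tool_from_camera': array([[ 0.001, -0.963, -0.27 ,  0.075],
       [ 1.   ,  0.   ,  0.001, -0.   ],
       [-0.001, -0.27 ,  0.963, -0.164],
       [ 0.   ,  0.   ,  0.   ,  1.   ]])}
{'time_s': 0.1, 'joints': array([-5.37118015e+01,  2.20876594e+01,  3.89370150e-01, -2.33728644e-02,
       -6.84096982e+01, -1.48174412e+01]), 'joint_velocities': array([ 0.03363817, -0.23137864,  0.2096624 ,  0.16548928,  0.06804367,
        0.02459725]), 'effort': array([-1.06224491e-04, -3.91690993e+01,  1.87935072e+01,  4.23197508e+00,
        1.34565972e-02, -6.94256437e-05]), 'tcp_pos': array([ 0.22860126, -0.58114299,  0.2215723 ]), 'ee_rot': array([[-9.30659519e-01, -3.65885507e-01, -8.09714054e-04],
       [-3.65886385e-01,  9.30657893e-01,  1.74366384e-03],
       [ 1.15585446e-04,  1.91902070e-03, -9.99998152e-01]]), 'wrist_force': array([-0.33749405, -0.40430301,  0.21614772]), 'moment': array([ 0.01310975,  0.00054666, -0.04451328]), 'gripper_force': 0.0, 'gripper_width': 0.9965942816847303}
```

View pics/top0.png

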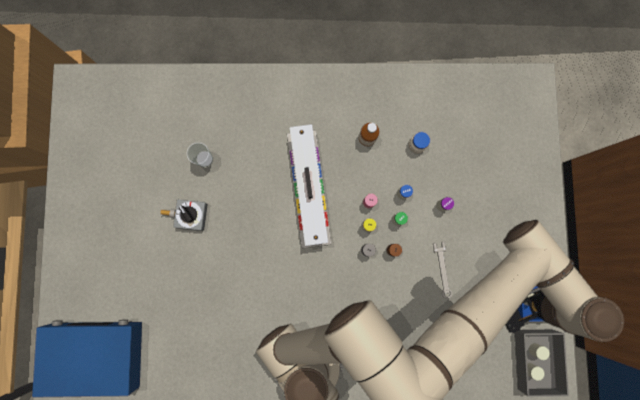

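View pics/scene0.png

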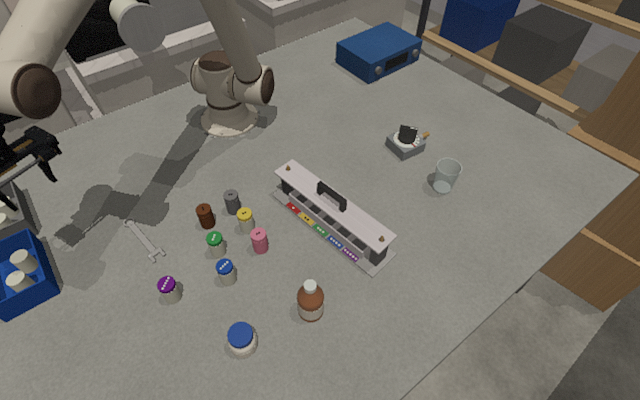

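Top view: the cover is at (292–327, 125–247), with brass pins near (302,131) and (316,238). Caps are yellow (370,225), green (401,218), blue (406,191) and purple (447,204), and there is no red one. Pink, grey and brown are decoys. The knob is at (188,213). I'll measure these next.

```bash
cat > meas.py <<'E'
from look import *
RNG={'yellow':((22,120,90),(35,255,255)),'green':((45,110,60),(80,255,255)),'blue':((100,130,60),(120,255,255)),'purple':((135,110,50),(158,255,255)),'pink':((160,60,90),(178,200,255))}
def blobs(fr,col,amin=25):
    h=cv2.cvtColor(fr,cv2.COLOR_BGR2HSV);m=cv2.inRange(h,*[np.array(a,np.uint8) for a in RNG[col]])
    m=cv2.morphologyEx(m,cv2.MORPH_CLOSE,np.ones((5,5)))
    out=[]
    for c in cv2.findContours(m,cv2.RETR_EXTERNAL,cv2.CHAIN_APPROX_NONE)[0]:
        a=cv2.contourArea(c)
        if a>amin:(x,y),_=cv2.minEnclosingCircle(c);M=cv2.moments(c);out.append((round(M['m10']/M['m00'],1),round(M['m01']/M['m00'],1),a))
    return out
E
python3 - <<'E'
from meas import *
for n in('top0','scene0'):
    c,s=load(n)
    for k in RNG:
        for u,v,a in blobs(c['frame'],k): print(n,k,u,v,a,np.round(onz(c,s,u,v,.07),3))
c,s=load('top0')
for nm,u,v,z in(('far',302,131,.11),('near',316,238,.11),('handle',308.5,183,.132),('knob',188,213,.088),('beaker',203,158,.0),('bottle',372,127,.13),('jar',421,141,.07)):print(nm,np.round(onz(c,s,u,v,z),3))
c,s=load('scene0')
for nm,u,v,z in(('far',381,238,.11),('near',288,168,.11),('knob',407,131,.088),('handle',331,193,.13)):print(nm,np.round(onz(c,s,u,v,z),3))
f=load('top0')[0]['frame'][110:260,150:470]
cv2.imwrite('pics/topcrop.png',cv2.resize(f,(800,375),interpolation=cv2.INTER_CUBIC))
E
```

```text
top0 yellow 369.1 224.6 113.0 [ 0.444 -0.192  0.07 ]
top0 green 400.7 217.9 95.0 [ 0.464 -0.291  0.07 ]
top0 blue 83.0 360.4 6602.0 [0.047 0.668 0.07 ]
top0 blue 524.8 310.2 99.0 [ 0.18  -0.663  0.07 ]
top0 blue 405.9 190.8 94.0 [ 0.549 -0.31   0.07 ]
top0 blue 421.0 140.0 176.0 [ 0.712 -0.363  0.07 ]
top0 purple 446.9 203.2 92.5 [ 0.509 -0.437  0.07 ]
top0 pink 369.9 200.4 130.5 [ 0.52  -0.196  0.07 ]
scene0 yellow 306.3 218.6 64.0 [ 0.562 -0.079  0.07 ]
scene0 yellow 243.9 214.0 148.0 [ 0.451 -0.198  0.07 ]
scene0 green 213.8 238.3 154.5 [ 0.471 -0.296  0.07 ]
scene0 green 320.0 229.7 53.0 [ 0.61  -0.072  0.07 ]
scene0 blue 239.8 334.4 468.0 [ 0.718 -0.367  0.07 ]
scene0 blue 224.0 266.3 182.0 [ 0.556 -0.314  0.07 ]
scene0 blue 334.9 241.8 51.0 [ 0.661 -0.066  0.07 ]
scene0 blue 22.0 276.1 3433.0 [ 0.293 -0.699  0.07 ]
scene0 blue 377.4 50.9 3085.5 [0.077 0.628 0.07 ]
scene0 blue 476.0 21.3 2815.5 [0.162 1.123 0.07 ]
scene0 purple 165.9 284.2 207.0 [ 0.516 -0.442  0.07 ]
scene0 purple 350.1 254.4 61.0 [ 0.711 -0.06   0.07 ]
scene0 pink 259.1 240.0 336.5 [ 0.543 -0.21   0.07 ]
far [0.732 0.014 0.11 ]
near [ 0.403 -0.027  0.11 ]
handle [ 0.566 -0.006  0.132]
knob [0.483 0.363 0.088]
beaker [0.672 0.343 0.   ]
bottle [ 0.738 -0.2    0.13 ]
jar [ 0.708 -0.363  0.07 ]
far [0.738 0.008 0.11 ]
near [ 0.418 -0.033  0.11 ]
knob [0.493 0.355 0.088]
handle [ 0.572 -0.008  0.13 ]
```

View pics/topcrop.png

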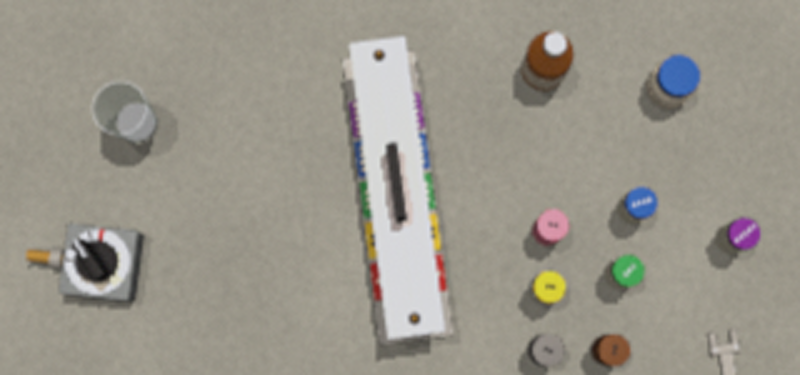

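The wrist view is next. The carrier yaw is about 7°, and crucibles 2, 3, 4 and 5 are present. I'll move above the handle.

step_arm(targets="0 0 -1 4.8;0 0 -1 4.8;0 0 -1 4.9;-2.4 3.1 0 0;-2.4 3.1 0 0;-2.4 3.1 0 0;-2.4 3.1 0 0;-2.4 3.1 0 0;-2.4 3.1 0 0;-2.4 3.1 0 0;-2.4 3.1 0 0;-2.4 3.1 0 0")

```text
time_s: 1.15
tcp_pos: [0.4097, -0.2765, 0.2525]
ee_rot: [[-0.993, -0.121, 0.0], [-0.121, 0.993, 0.0], [-0.0, 0.0, -1.0]]
wrist_force: [1.0, -0.1, 0.1]
gripper_width: 1.0
gripper_force: 0.0
```

step_arm(targets="-2.4 3.1 0 0;-2.4 3.1 0 0;-2.4 3.1 0 0;-2.4 3.1 0 0;-2.4 3.1 0 0;-2.4 3.1 0 0;-2.4 3.1 0 0;-2.4 3.1 0 0;0 0 0 0;0 0 0 0")

```text
time_s: 1.98
tcp_pos: [0.5702, -0.0072, 0.2515]
ee_rot: [[-0.992, -0.124, -0.002], [-0.124, 0.992, -0.0], [0.002, -0.0, -1.0]]
wrist_force: [-0.7, -0.5, -0.3]
gripper_width: 1.003
gripper_force: 0.0
```

Run:
```python
from look import *
c,s=snap('wrist','w1'); print(s['tcp_pos'],s['ee_rot'])
cv2.imwrite('pics/w1b.png',cv2.resize(c['frame'],(800,500),interpolation=cv2.INTER_CUBIC))
```

```text
[ 0.57020538 -0.00715964  0.25150336] [[-9.92244970e-01 -1.24284084e-01 -1.84024216e-03]
 [-1.24283817e-01  9.92246676e-01 -2.58847570e-04]
 [ 1.85814480e-03 -2.81278789e-05 -9.99998273e-01]]
```

View pics/w1b.png

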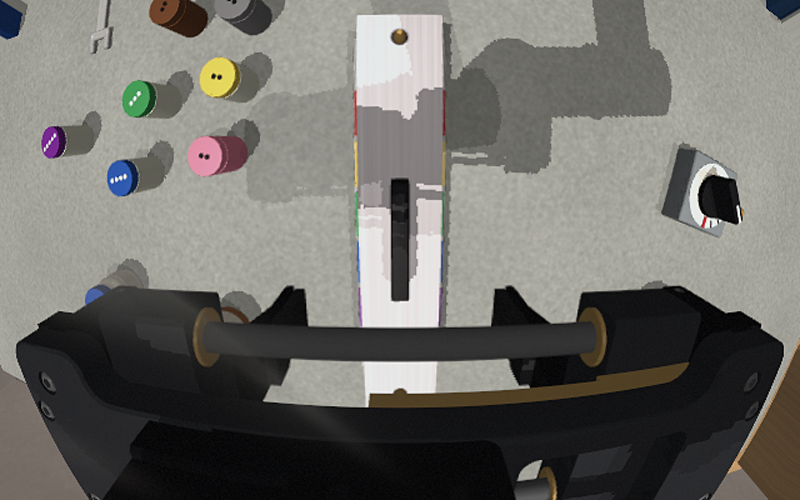

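The near pin is at raw (319,30). The handle bar spans (313–327, 143–240) and is aligned with the image vertical. The far pin is hidden by the gripper.

Run:
```python
from meas import *
c,s=load('w1');f=c['frame']
print('nearpin',onz(c,s,319.2,29.6,.106))
# handle: dark pixels
g=f.max(2);m=((g<60)).astype(np.uint8);m[:138]=0;m[245:]=0;m[:,:300]=0;m[:,340:]=0
n,l,st,ce=cv2.connectedComponentsWithStats(m)
i=1+np.argmax(st[1:,4]);print(st[i],ce[i])
ys,xs=np.nonzero(l==i)
for y in (150,165,180,195,210,225,235):
    q=xs[ys==y];print(y,q.min(),q.max(),onz(c,s,(q.min()+q.max()+1)/2,y+.5,.136))
print(onz(c,s,320,ys.min(),.136),onz(c,s,320,ys.max()+1,.136))
# plate edges
w=(f.min(2)>150)
for y in (20,60,250,310):
    h=f[y].astype(int).max(1); q=np.nonzero(h[270:370]>105)[0]; print(y,f[y,280:292].max(1),f[y,348:360].max(1))
for k in RNG:
    for u,v,a in blobs(f,k):print(k,u,v,a,np.round(onz(c,s,u,v,.07),3))
```

```text
nearpin [ 0.4090363  -0.02768169  0.106     ]
[ 313  143   14   97 1345] [319.54052045 191.18959108]
150 313 326 [ 0.52771538 -0.01204107  0.136     ]
165 313 326 [ 0.5413896  -0.01031491  0.136     ]
180 313 326 [ 0.55528145 -0.0085603   0.136     ]
195 313 326 [ 0.56946319 -0.00676807  0.136     ]
210 313 326 [ 0.58401291 -0.00492833  0.136     ]
225 313 326 [ 0.59901639 -0.00303018  0.136     ]
235 313 326 [ 0.60931754 -0.00172637  0.136     ]
[ 0.5209385  -0.01289618  0.136     ] [ 0.61404087 -0.00112838  0.136     ]
20 [167 169 169 169 160 206 235 232 232 232 234 234] [222 218 210 207 214 190 101  82  84  85  86  84]
60 [143 145 152 161 182 227 235 234 236 237 234 234] [224 220 217 216 220 213 177  95  85  89  89  84]
250 [168 167 159 149 153 156 125 127 166 209 236 232] [231 233 240 124 101 108 110 109 111 172 173 170]
310 [165 161 158 161 162 163 164 161 160 160 159 166] [200 168 169 166 164 163 163 165 168 170 171 171]
yellow 354.5 130.5 34.0 [0.508 0.024 0.07 ]
yellow 175.3 61.7 763.0 [ 0.446 -0.194  0.07 ]
green 109.6 78.5 523.0 [ 0.465 -0.293  0.07 ]
blue 73.5 236.0 84.0 [ 0.698 -0.377  0.07 ]
blue 97.5 142.0 521.5 [ 0.549 -0.31   0.07 ]
blue 623.7 3.4 32.5 [0.179 0.472 0.07 ]
blue 6.8 16.7 341.5 [ 0.331 -0.588  0.07 ]
purple 42.4 113.2 357.5 [ 0.51  -0.436  0.07 ]
pink 173.0 123.6 1205.0 [ 0.52  -0.189  0.07 ]
```

The handle centre is (0.5675, -0.007) at yaw 7.2°. I'll descend and grip it.

step_arm(targets="0.27 0 2.5 0;0 0 2.5 0;0 0 2.5 0;0 0 2.5 0;0 0 2 0;0 0 1.2 0;0 0 0.9 0;0 0 0 0;0 0 0 0")

```text
time_s: 2.78
tcp_pos: [0.5671, -0.0101, 0.1119]
ee_rot: [[-0.993, -0.121, 0.0], [-0.121, 0.993, -0.0], [-0.0, -0.0, -1.0]]
wrist_force: [1.0, -0.7, 0.3]
gripper_width: 1.001
gripper_force: 0.0
```

step_arm(targets="0 0 0 0;0 0 0 0;0 0 0 0;0 0 0 0;0 0 0 0;0 0 0 0;0 0 0 0;0 0 0 0;0 0 0 0;0 0 0 0;0 0 0 0;0 0 0 0", claw=0)

```text
time_s: 3.78
tcp_pos: [0.5672, -0.0089, 0.1116]
ee_rot: [[-0.993, -0.121, 0.0], [-0.121, 0.993, 0.001], [-0.0, 0.0, -1.0]]
wrist_force: [-1.3, 4.4, 4.1]
gripper_width: 0.177
gripper_force: 2.5
```

step_arm(targets="0 0 0 0;0 0 0 0;0 0 0 0;0 0 0 0;0 0 0 0;0 0 0 0")

```text
time_s: 4.28
tcp_pos: [0.5672, -0.0091, 0.1115]
ee_rot: [[-0.993, -0.122, 0.0], [-0.122, 0.993, 0.0], [-0.0, 0.0, -1.0]]
wrist_force: [0.5, 2.3, 0.6]
gripper_width: 0.159
gripper_force: 29.8
```

```bash
python3 -c "
from station import sense
s=sense();print(s)"
```

```text
{'time_s': 4.2833, 'joints': array([ 1.54385614e+01,  2.24581840e+01, -1.64017028e+01, -9.52281372e-03,
       -5.11318114e+01, -9.84532960e+01]), 'joint_velocities': array([0.01910499, 0.03198692, 0.08872861, 0.05285866, 0.01961445,
       0.10142604]), 'effort': array([ -1.39221925, -36.13095403,  15.34733355,   4.04613957,
        -0.19641702,   0.03910479]), 'tcp_pos': array([ 0.56716267, -0.00910748,  0.11152957]), 'ee_rot': array([[-9.92590131e-01, -1.21510581e-01,  1.05222820e-04],
       [-1.21510563e-01,  9.92590125e-01,  1.63309003e-04],
       [-1.24286904e-04,  1.49313221e-04, -9.99999981e-01]]), 'wrist_force': array([0.45638547, 2.32910241, 0.60559   ]), 'moment': array([ 0.79714287,  0.1231033 , -0.00287077]), 'gripper_force': 29.78814076690469, 'gripper_width': 0.1591564794409724}
```

step_arm(targets="0 0 -0.3 0;0 0 -0.7 0;0 0 -1 0;0 0 -1.5 0;0 0 -1.5 0;0 0 -1 0;0 1 0 0;0 2 0 0;0 2.5 0 0;0 2.5 0 0;0 2.5 0 0;0 2.5 0 0")

```text
time_s: 5.28
tcp_pos: [0.5502, 0.121, 0.1709]
ee_rot: [[-0.993, -0.121, -0.002], [-0.121, 0.993, -0.0], [0.002, -0.0, -1.0]]
wrist_force: [0.4, -1.2, -3.6]
gripper_width: 0.155
gripper_force: 29.8
```

step_arm(targets="0 2.5 0 0;0 1.5 0 0;0 0.5 1 0;0 0 2 0;0 0 2.5 0;0 0 2.5 0;0 0 2.5 0;0 0 1.5 0;0 0 0.8 0;0 0 0.8 0;0 0 0.6 0;0 0 0 0")

```text
time_s: 6.28
tcp_pos: [0.5456, 0.1641, 0.0288]
ee_rot: [[-0.993, -0.121, -0.001], [-0.121, 0.993, -0.001], [0.001, -0.0, -1.0]]
wrist_force: [-0.3, 0.1, -4.7]
gripper_width: 0.153
gripper_force: 29.8
```

Run:
```python
from look import *
c,s=snap('scene','s1');print(s['tcp_pos'],s['wrist_force'],s['moment'])
```

```text
[0.54558688 0.16409013 0.02876627] [-0.32195362  0.11829736 -4.66178582] [-0.11919285  0.13897313 -0.02078749]
```

View pics/s1.png

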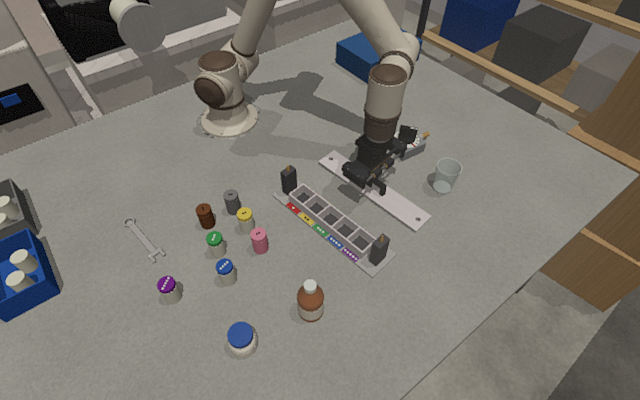

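The cover is held level left of the carrier, about 7 mm above the bench, and the pockets are exposed. Now I'll lower it to contact.

step_arm(targets="0 0 0.2 0;0 0 0.2 0;0 0 0.2 0;0 0 0.1 0;0 0 0 0;0 0 0 0;0 0 0 0")

```text
time_s: 6.92
tcp_pos: [0.546, 0.1645, 0.0227]
ee_rot: [[-0.993, -0.122, 0.0], [-0.122, 0.993, 0.0], [-0.0, 0.0, -1.0]]
wrist_force: [-0.2, 0.6, -3.4]
gripper_width: 0.156
gripper_force: 29.8
```

step_arm(targets="0 0 0.05 0;0 0 0 0;0 0 0.05 0;0 0 0 0;0 0 0 0")

```text
time_s: 7.33
tcp_pos: [0.546, 0.1645, 0.0219]
ee_rot: [[-0.993, -0.122, 0.0], [-0.122, 0.993, 0.0], [-0.0, 0.0, -1.0]]
wrist_force: [-1.1, 1.3, -1.2]
gripper_width: 0.157
gripper_force: 29.7
```

step_arm(targets="0 0 0 0;0 0 0 0;0 0 0 0;0 0 0 0;0 0 0 0;0 0 0 0;0 0 0 0;0 0 0 0;0 0 0 0;0 0 0 0", claw=6.5)

```text
time_s: 8.17
tcp_pos: [0.5459, 0.1644, 0.0215]
ee_rot: [[-0.993, -0.121, 0.0], [-0.121, 0.993, -0.0], [-0.0, -0.0, -1.0]]
wrist_force: [0.3, 0.0, 0.3]
gripper_width: 0.731
gripper_force: 0.0
```

step_arm(targets="0 0 -1 0;0 0 -2 0;0 0 -4 0;0 0 -4 0;0 0 -4 0;0 0 -4 0;0 0 -1 0;1.44 -3.43 0 0;1.44 -3.43 0 0;1.44 -3.43 0 0;1.44 -3.43 0 0;1.44 -3.43 0 0")

```text
time_s: 9.17
tcp_pos: [0.4943, -0.016, 0.2223]
ee_rot: [[-0.993, -0.122, 0.001], [-0.122, 0.993, 0.0], [-0.001, 0.0, -1.0]]
wrist_force: [1.0, 0.1, -0.1]
gripper_width: 0.744
gripper_force: 0.0
```

step_arm(targets="1.44 -3.43 0 0;1.44 -3.43 0 0;1.44 -3.43 0 0;1.44 -3.43 0 0;1.44 -3.43 0 0;0 0 0 0;0 0 0 0")

```text
time_s: 9.75
tcp_pos: [0.4437, -0.1951, 0.222]
ee_rot: [[-0.993, -0.117, 0.001], [-0.117, 0.993, -0.0], [-0.001, -0.0, -1.0]]
wrist_force: [0.3, -0.2, -0.8]
gripper_width: 0.747
gripper_force: 0.0
```

```bash
cat > go.py <<'E'
# python3 go.py color|- x y z : tool shift (cm) needed from current pose to world point
import sys
from meas import *
def need(p,s=None):
    s=s or sense();R=np.array(s['ee_rot']);d=(np.array(p)-s['tcp_pos'])*100
    return np.round([R[:,0]@d,R[:,1]@d,-d[2]],2)
E
python3 - <<'E'
from go import *
c,s=snap('wrist','w2');print(s['tcp_pos'],s['gripper_width'])
for k in RNG:
    for u,v,a in blobs(c['frame'],k,100):
        p=onz(c,s,u,v,.07);print(k,u,v,a,np.round(p,4),need([p[0],p[1],.036],s))
cv2.imwrite('pics/w2b.png',cv2.resize(c['frame'],(800,500),interpolation=cv2.INTER_CUBIC))
E
```

```text
[ 0.44373828 -0.19514064  0.22203414] 0.7467095197425401
yellow 416.6 241.6 306.5 [ 0.4941 -0.0769  0.07  ] [-6.38 11.16 18.6 ]
yellow 317.9 186.7 1045.0 [ 0.4437 -0.1968  0.07  ] [ 0.03 -0.16 18.6 ]
green 226.6 193.8 922.5 [ 0.4629 -0.2943  0.07  ] [ -0.72 -10.07  18.6 ]
blue 214.3 252.3 211.5 [ 0.5356 -0.3082  0.07  ] [ -7.79 -12.3   18.6 ]
blue 27.1 44.5 4000.5 [ 0.2753 -0.6427  0.07  ] [ 22.   -42.46  18.6 ]
purple 120.5 215.1 597.5 [ 0.5069 -0.4387  0.07  ] [ -3.4  -24.93  18.6 ]
pink 305.8 242.1 1252.0 [ 0.5079 -0.2027  0.07  ] [-6.27 -1.51 18.6 ]
```

View pics/w2b.png

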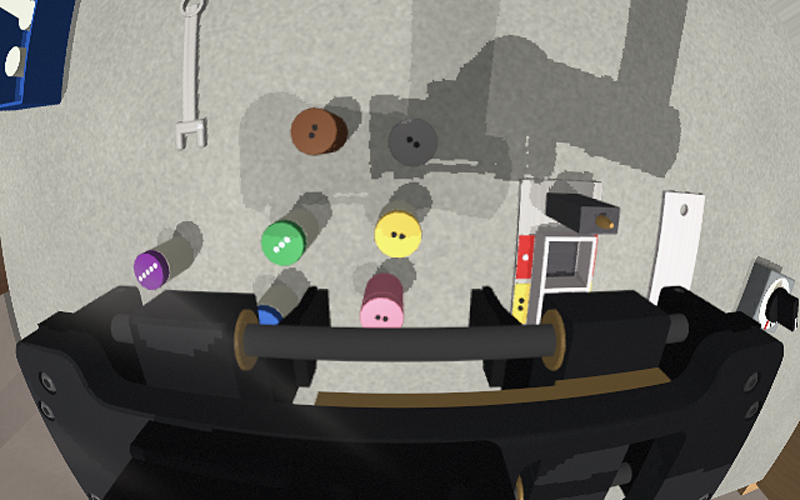

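Yellow sits right below at raw (318,187). The near pin, pocket 1 and the cover on the bench are visible. I'll grasp yellow.

step_arm(targets="0 -0.15 4 0;0 0 4 0;0 0 4 0;0 0 3 0;0 0 2 0;0 0 1 0;0 0 0.6 0;0 0 0 0;0 0 0 0")

```text
time_s: 10.55
tcp_pos: [0.4456, -0.1944, 0.0361]
ee_rot: [[-0.992, -0.123, 0.001], [-0.123, 0.992, -0.0], [-0.001, -0.0, -1.0]]
wrist_force: [-0.2, 0.6, 0.5]
gripper_width: 0.747
gripper_force: 0.0
```

step_arm(targets="0 0 0 0;0 0 0 0;0 0 0 0;0 0 0 0;0 0 0 0;0 0 0 0;0 0 0 0;0 0 0 0;0 0 0 0;0 0 0 0", claw=0)

```text
time_s: 11.38
tcp_pos: [0.4452, -0.1952, 0.036]
ee_rot: [[-0.993, -0.122, 0.001], [-0.122, 0.993, -0.0], [-0.001, -0.0, -1.0]]
wrist_force: [-0.8, -0.3, 5.0]
gripper_width: 0.451
gripper_force: 30.0
```

Run:
```python
from go import *
s=sense();print(s['tcp_pos'],s['gripper_width']*87,s['gripper_force'],s['wrist_force'])
c,_=load('w2');print('pin',onz(c,_,490.5,179,.109))
d=_
# tags near pocket1: red & yellow blobs on base
h=cv2.cvtColor(c['frame'],cv2.COLOR_BGR2HSV);m=cv2.inRange(h,(0,150,100),(6,255,255))|cv2.inRange(h,(174,150,100),(180,255,255))
n,l,st,ce=cv2.connectedComponentsWithStats(m)
for i in range(1,n):
    if st[i,4]>15:print(st[i],ce[i])
ct=np.array([.567,-.0085]);a=np.array([.9923,.1236])
print('proj p1 floor', [np.round(proj(c,d,[*(ct+a*(-.108+sx*.025)+np.array([-a[1],a[0]])*sy*.025),.036]),1) for sx in(-1,1) for sy in (-1,1)])
for i in(2,3,4,5):
    p=ct+a*(i-3)*.054;print(i,p,need([*p,.11],s))
```

```text
[ 0.44517768 -0.19516805  0.03602018] 39.22269933989794 29.97689134441316 [-0.79694624 -0.33973673  5.0429867 ]
pin [ 0.40456143 -0.0247674   0.109     ]
[413 188  15  35 371] [419.78706199 205.33153639]
proj p1 floor [array([438. , 190.2]), array([473.1, 190.4]), array([434. , 228.5]), array([468.2, 227.3])]
2 [ 0.5134158 -0.0151744] [-8.97 17.03 -7.4 ]
3 [ 0.567  -0.0085] [-14.37  17.04  -7.4 ]
4 [ 0.6205842 -0.0018256] [-19.77  17.05  -7.4 ]
5 [0.6741684 0.0048488] [-25.17  17.06  -7.4 ]
```

Gripped at 39 mm width. Now to pocket 2.

step_arm(targets="0 0 -1 0;0 0 -3 0;0 0 -4 0;0 0 -3 0;0 0 -1 0;-1.13 2.13 0 0;-1.13 2.13 0 0;-1.13 2.13 0 0;-1.13 2.13 0 0;-1.13 2.13 0 0;-1.13 2.13 0 0;-1.13 2.13 0 0")

```text
time_s: 12.38
tcp_pos: [0.5046, -0.0362, 0.1545]
ee_rot: [[-0.993, -0.121, -0.002], [-0.121, 0.993, 0.0], [0.002, 0.001, -1.0]]
wrist_force: [0.4, -0.2, -1.6]
gripper_width: 0.452
gripper_force: 30.0
```

step_arm(targets="-1.13 2.13 0 0;0 0 2 0;0 0 3 0;0 0 2 0;0 0 0 0;0 0 0 0")

```text
time_s: 12.88
tcp_pos: [0.5127, -0.0152, 0.0843]
ee_rot: [[-0.993, -0.122, -0.004], [-0.122, 0.993, -0.001], [0.004, -0.001, -1.0]]
wrist_force: [0.5, 0.0, -1.6]
gripper_width: 0.451
gripper_force: 30.0
```

Run:
```python
from go import *
c,s=snap('scene','s2');print(s['tcp_pos'],s['gripper_width']*87,need([.5139,-.0147,.0425],s))
cv2.imwrite('pics/s2b.png',cv2.resize(c['frame'][130:310,200:440],(800,600),interpolation=cv2.INTER_CUBIC))
```

```text
[ 0.51271731 -0.01516803  0.08430648] 39.21176000437827 [-0.14  0.03  4.18]
```

View pics/s2b.png

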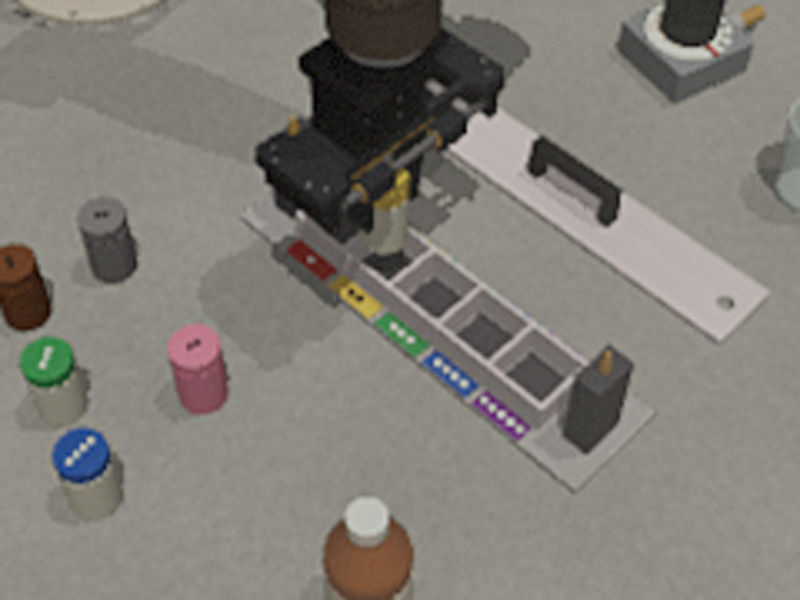

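Crucible 2 hangs over pocket 2. Lowering.

step_arm(targets="-0.1 0 1 0;0 0 1 0;0 0 1 0;0 0 0.7 0;0 0 0.3 0;0 0 0.1 0;0 0 0 0;0 0 0 0")

```text
time_s: 13.6
tcp_pos: [0.5151, -0.0147, 0.0447]
ee_rot: [[-0.993, -0.122, 0.001], [-0.122, 0.993, 0.0], [-0.001, -0.0, -1.0]]
wrist_force: [-0.1, 0.1, -1.2]
gripper_width: 0.45
gripper_force: 30.0
```

step_arm(targets="0 0 0.15 0;0 0 0.1 0;0 0 0 0;0 0 0 0")

```text
time_s: 13.93
tcp_pos: [0.5149, -0.0147, 0.0422]
ee_rot: [[-0.993, -0.122, 0.0], [-0.122, 0.993, 0.0], [-0.0, 0.0, -1.0]]
wrist_force: [-0.3, -0.2, -1.7]
gripper_width: 0.453
gripper_force: 30.0
```

step_arm(targets="0 0 0 0;0 0 0 0;0 0 0 0;0 0 0 0;0 0 0 0;0 0 0 0;0 0 0 0;0 0 0 0", claw=6.5)

```text
time_s: 14.6
tcp_pos: [0.5148, -0.0148, 0.0421]
ee_rot: [[-0.993, -0.121, 0.0], [-0.121, 0.993, 0.0], [-0.0, -0.0, -1.0]]
wrist_force: [0.4, 0.4, -0.7]
gripper_width: 0.742
gripper_force: 0.0
```

step_arm(targets="0 0 -1 0;0 0 -3 0;0 0 -4 0;0 0 -4 0;0 0 -3 0;1.22 -3.85 0 0;1.22 -3.85 0 0;1.22 -3.85 0 0;1.22 -3.85 0 0;1.22 -3.85 0 0;1.22 -3.85 0 0;1.22 -3.85 0 0")

```text
time_s: 15.6
tcp_pos: [0.462, -0.2945, 0.1931]
ee_rot: [[-0.993, -0.122, 0.001], [-0.122, 0.993, -0.0], [-0.001, -0.001, -1.0]]
wrist_force: [1.6, -0.6, -0.2]
gripper_width: 0.746
gripper_force: 0.0
```

step_arm(targets="0 0 0 0;0 0 0 0")

```text
time_s: 15.77
tcp_pos: [0.4618, -0.2946, 0.1924]
ee_rot: [[-0.993, -0.117, 0.0], [-0.117, 0.993, -0.0], [-0.0, -0.0, -1.0]]
wrist_force: [-0.4, 0.4, -0.2]
gripper_width: 0.747
gripper_force: 0.0
```

```bash
cat > m.py <<'E'
import sys
from go import *
c,s=snap('wrist',sys.argv[1]);print(s['tcp_pos'],s['gripper_width']*87)
for k in RNG:
    for u,v,a in blobs(c['frame'],k,150):
        p=onz(c,s,u,v,.07);print(k,u,v,a,np.round(p,4),need([p[0],p[1],.036],s))
E
python3 m.py w3
```

```text
[ 0.46181094 -0.29456329  0.19240762] 65.0102160750242
green 317.9 195.1 1229.0 [ 0.463  -0.2959  0.07  ] [-0.1  -0.15 15.64]
blue 291.0 257.4 192.0 [ 0.5319 -0.3157  0.07  ] [-6.71 -2.92 15.64]
blue 39.1 34.0 5521.0 [ 0.2916 -0.6746  0.07  ] [ 21.36 -35.75  15.64]
purple 177.2 219.1 859.0 [ 0.506  -0.4402  0.07  ] [ -2.68 -14.99  15.64]
pink 396.6 235.5 400.5 [ 0.4957 -0.2115  0.07  ] [-4.34  7.86 15.64]
```

step_arm(targets="-0.1 -0.15 4 0;0 0 4 0;0 0 4 0;0 0 2 0;0 0 1 0;0 0 0.6 0;0 0 0 0;0 0 0 0")

```text
time_s: 16.48
tcp_pos: [0.4654, -0.2939, 0.0375]
ee_rot: [[-0.992, -0.123, 0.003], [-0.123, 0.992, -0.001], [-0.002, -0.001, -1.0]]
wrist_force: [0.5, -0.0, 0.8]
gripper_width: 0.744
gripper_force: 0.0
```

step_arm(targets="0 0 0 0;0 0 0 0;0 0 0 0;0 0 0 0;0 0 0 0;0 0 0 0;0 0 0 0;0 0 0 0;0 0 0 0;0 0 0 0", claw=0)

```text
time_s: 17.32
tcp_pos: [0.4644, -0.2943, 0.0366]
ee_rot: [[-0.993, -0.122, 0.001], [-0.122, 0.993, -0.001], [-0.001, -0.001, -1.0]]
wrist_force: [-0.8, -0.2, 5.6]
gripper_width: 0.453
gripper_force: 30.0
```

step_arm(targets="0 0 -1 0;0 0 -3 0;0 0 -4 0;0 0 -3 0;0 0 -1 0;-1.73 3.41 0 0;-1.73 3.41 0 0;-1.73 3.41 0 0;-1.73 3.41 0 0;-1.73 3.41 0 0;-1.73 3.41 0 0;-1.73 3.41 0 0")

```text
time_s: 18.32
tcp_pos: [0.5543, -0.0404, 0.1551]
ee_rot: [[-0.993, -0.121, -0.003], [-0.121, 0.993, 0.0], [0.002, 0.001, -1.0]]
wrist_force: [0.7, 0.1, -1.8]
gripper_width: 0.451
gripper_force: 30.0
```

step_arm(targets="-1.73 3.41 0 0;0 0 0 0;0 0 0 0")

```text
time_s: 18.57
tcp_pos: [0.5677, -0.0043, 0.1548]
ee_rot: [[-0.992, -0.124, -0.003], [-0.124, 0.992, 0.0], [0.003, 0.0, -1.0]]
wrist_force: [-0.1, -1.1, -1.8]
gripper_width: 0.451
gripper_force: 30.0
```

```bash
python3 -c "
from go import *
s=sense();print(s['gripper_width']*87,need([.5675,-.008,.042]))"
```

```text
39.26707925405109 [ 0.03 -0.37 11.28]
```

step_arm(targets="0 -0.1 2 0;0 0 3 0;0 0 2.5 0;0 0 0 0;0 0 0 0")

```text
time_s: 18.98
tcp_pos: [0.5667, -0.0087, 0.0798]
ee_rot: [[-0.993, -0.12, -0.005], [-0.12, 0.993, -0.001], [0.005, -0.001, -1.0]]
wrist_force: [0.2, -0.7, -0.6]
gripper_width: 0.453
gripper_force: 30.0
```

```bash
python3 -c "
from go import *
s=sense();print(s['gripper_width']*87,need([.5675,-.008,.042]))"
```

```text
39.425260252540824 [-0.1   0.06  3.78]
```

step_arm(targets="0 0 1 0;0 0 1 0;0 0 1 0;0 0 0.4 0;0 0 0.2 0;0 0 0.15 0;0 0 0 0;0 0 0 0;0 0 0 0")

```text
time_s: 19.73
tcp_pos: [0.5687, -0.0073, 0.044]
ee_rot: [[-0.993, -0.122, 0.001], [-0.122, 0.993, 0.0], [-0.001, 0.0, -1.0]]
wrist_force: [0.2, 0.6, -0.1]
gripper_width: 0.451
gripper_force: 30.0
```

step_arm(targets="0 0 0 0;0 0 0 0;0 0 0 0;0 0 0 0;0 0 0 0;0 0 0 0;0 0 0 0;0 0 0 0", claw=6.5)

```text
time_s: 20.4
tcp_pos: [0.5683, -0.0074, 0.0436]
ee_rot: [[-0.993, -0.121, 0.0], [-0.121, 0.993, 0.0], [-0.0, 0.0, -1.0]]
wrist_force: [-0.0, 0.8, 0.3]
gripper_width: 0.746
gripper_force: 0.0
```

step_arm(targets="0 0 -1 0;0 0 -3 0;0 0 -4 0;0 0 -4 0;0 0 -3 0;0.69 -3.72 0 0;0.69 -3.72 0 0;0.69 -3.72 0 0;0.69 -3.72 0 0;0.69 -3.72 0 0;0.69 -3.72 0 0;0.69 -3.72 0 0")

```text
time_s: 21.4
tcp_pos: [0.5516, -0.2735, 0.1946]
ee_rot: [[-0.993, -0.122, 0.001], [-0.122, 0.993, -0.0], [-0.001, -0.0, -1.0]]
wrist_force: [1.5, 0.6, -1.2]
gripper_width: 0.746
gripper_force: 0.0
```

step_arm(targets="0.69 -3.72 0 0;0 0 0 0;0 0 0 0;0 0 0 0")

```text
time_s: 21.73
tcp_pos: [0.5494, -0.3094, 0.1938]
ee_rot: [[-0.993, -0.121, -0.0], [-0.121, 0.993, 0.0], [-0.0, 0.0, -1.0]]
wrist_force: [0.3, 0.6, -0.2]
gripper_width: 0.747
gripper_force: 0.0
```

```bash
python3 m.py w4
```

```text
[ 0.54936933 -0.30937965  0.19382875] 64.99237433054435
yellow 562.4 195.6 642.5 [ 0.5143 -0.0143  0.07  ] [-0.08 29.71 15.78]
yellow 513.3 184.3 295.0 [ 0.5121 -0.0995  0.07  ] [ 1.16 21.28 15.78]
green 558.3 230.2 216.5 [ 0.5586 -0.0034  0.07  ] [-4.61 30.26 15.78]
green 508.1 219.2 200.0 [ 0.5523 -0.0943  0.07  ] [-2.88 21.32 15.78]
blue 252.8 311.1 478.5 [ 0.6963 -0.3684  0.07  ] [-13.87  -7.64  15.78]
blue 314.2 192.3 1234.0 [ 0.5486 -0.3145  0.07  ] [ 0.14 -0.51 15.78]
blue 44.9 6.4 1049.0 [ 0.3421 -0.69    0.07  ] [ 25.17 -35.29  15.78]
purple 191.4 139.0 1145.5 [ 0.5092 -0.4405  0.07  ] [  5.57 -12.54  15.78]
pink 422.2 175.3 1683.5 [ 0.5184 -0.2116  0.07  ] [ 1.89 10.08 15.78]
```

step_arm(targets="0.1 -0.45 4 0;0 0 4 0;0 0 4 0;0 0 2 0;0 0 1 0;0 0 0.75 0;0 0 0 0;0 0 0 0")

```text
time_s: 22.45
tcp_pos: [0.5506, -0.3139, 0.0376]
ee_rot: [[-0.992, -0.123, 0.002], [-0.123, 0.992, -0.001], [-0.002, -0.001, -1.0]]
wrist_force: [0.4, -0.7, 0.4]
gripper_width: 0.751
gripper_force: 0.0
```

step_arm(targets="0 0 0 0;0 0 0 0;0 0 0 0;0 0 0 0;0 0 0 0;0 0 0 0;0 0 0 0;0 0 0 0;0 0 0 0;0 0 0 0", claw=0)

```text
time_s: 23.28
tcp_pos: [0.5494, -0.3143, 0.0366]
ee_rot: [[-0.993, -0.122, 0.001], [-0.122, 0.993, -0.0], [-0.001, -0.001, -1.0]]
wrist_force: [-0.5, 0.1, 4.8]
gripper_width: 0.45
gripper_force: 30.0
```

step_arm(targets="0 0 -1 0;0 0 -3 0;0 0 -4 0;0 0 -3 0;0 0 -1 0;-1.38 3.76 0 0;-1.38 3.76 0 0;-1.38 3.76 0 0;-1.38 3.76 0 0;-1.38 3.76 0 0;-1.38 3.76 0 0;-1.38 3.76 0 0")

```text
time_s: 24.28
tcp_pos: [0.6123, -0.0391, 0.1549]
ee_rot: [[-0.993, -0.121, -0.003], [-0.121, 0.993, 0.0], [0.002, 0.001, -1.0]]
wrist_force: [0.7, -0.6, -1.4]
gripper_width: 0.449
gripper_force: 30.0
```

step_arm(targets="-1.38 3.76 0 0;0 0 0 0;0 0 0 0;0 0 0 0")

```text
time_s: 24.62
tcp_pos: [0.6213, -0.0019, 0.1549]
ee_rot: [[-0.993, -0.122, -0.003], [-0.122, 0.993, -0.0], [0.003, 0.0, -1.0]]
wrist_force: [0.2, -0.2, -2.4]
gripper_width: 0.453
gripper_force: 30.0
```

```bash
python3 -c "
from go import *
s=sense();print(s['gripper_width']*87,need([.6211,-.0013,.042]))"
```

```text
39.445585998872176 [-1.000e-02  6.000e-02  1.129e+01]
```

step_arm(targets="0 0 2 0;0 0 3 0;0 0 2.5 0;0 0 1 0;0 0 1 0;0 0 1 0;0 0 0.4 0;0 0 0.2 0;0 0 0.1 0;0 0 0 0;0 0 0 0")

```text
time_s: 25.53
tcp_pos: [0.6228, -0.002, 0.0449]
ee_rot: [[-0.993, -0.122, 0.002], [-0.122, 0.993, 0.0], [-0.002, 0.0, -1.0]]
wrist_force: [0.8, 0.3, -1.4]
gripper_width: 0.456
gripper_force: 30.0
```

step_arm(targets="0 0 0 0;0 0 0 0;0 0 0 0;0 0 0 0;0 0 0 0;0 0 0 0;0 0 0 0;0 0 0 0", claw=6.5)

```text
time_s: 26.2
tcp_pos: [0.6223, -0.0021, 0.044]
ee_rot: [[-0.993, -0.121, -0.0], [-0.121, 0.993, -0.0], [0.0, -0.0, -1.0]]
wrist_force: [-0.5, 0.0, 0.2]
gripper_width: 0.741
gripper_force: 0.0
```

step_arm(targets="0 0 -1 0;0 0 -3 0;0 0 -4 0;0 0 -4 0;0 0 -3 0;1.37 -3.52 0 0;1.37 -3.52 0 0;1.37 -3.52 0 0;1.37 -3.52 0 0;1.37 -3.52 0 0;1.37 -3.52 0 0;1.37 -3.52 0 0")

```text
time_s: 27.2
tcp_pos: [0.5563, -0.26, 0.1952]
ee_rot: [[-0.993, -0.122, 0.001], [-0.122, 0.993, -0.0], [-0.001, -0.0, -1.0]]
wrist_force: [0.0, -0.8, -0.4]
gripper_width: 0.746
gripper_force: 0.0
```

step_arm(targets="1.37 -3.52 0 0;1.37 -3.52 0 0;1.37 -3.52 0 0;1.37 -3.52 0 0;1.37 -3.52 0 0;0 0 0 0;0 0 0 0;0 0 0 0")

```text
time_s: 27.87
tcp_pos: [0.5101, -0.4413, 0.1943]
ee_rot: [[-0.993, -0.121, 0.0], [-0.121, 0.993, 0.0], [-0.0, 0.0, -1.0]]
wrist_force: [0.8, 1.1, -0.2]
gripper_width: 0.748
gripper_force: 0.0
```

```bash
python3 m.py w5
```

```text
[ 0.51013235 -0.44133126  0.19432605] 65.07891111991205
yellow 608.0 231.8 379.0 [ 0.5137 -0.0141  0.07  ] [-5.51 42.37 15.83]
yellow 567.3 220.2 169.0 [ 0.505  -0.1227  0.07  ] [-3.33 31.69 15.83]
blue 112.1 12.7 2593.5 [ 0.333  -0.6912  0.07  ] [ 20.6  -22.67  15.83]
purple 317.9 192.0 1236.5 [ 0.5087 -0.443   0.07  ] [ 0.16 -0.15 15.83]
pink 507.7 218.5 1340.5 [ 0.5124 -0.2267  0.07  ] [-2.81 21.27 15.83]
```

step_arm(targets="0.1 -0.15 4 0;0 0 4 0;0 0 4 0;0 0 2 0;0 0 1 0;0 0 0.8 0;0 0 0 0;0 0 0 0")

```text
time_s: 28.58
tcp_pos: [0.5109, -0.4431, 0.0377]
ee_rot: [[-0.992, -0.123, 0.002], [-0.123, 0.992, -0.002], [-0.002, -0.002, -1.0]]
wrist_force: [0.0, -0.5, 0.9]
gripper_width: 0.747
gripper_force: 0.0
```

step_arm(targets="0 0 0 0;0 0 0 0;0 0 0 0;0 0 0 0;0 0 0 0;0 0 0 0;0 0 0 0;0 0 0 0;0 0 0 0;0 0 0 0", claw=0)

```text
time_s: 29.42
tcp_pos: [0.5097, -0.4431, 0.0366]
ee_rot: [[-0.993, -0.122, 0.0], [-0.122, 0.993, -0.0], [-0.0, -0.0, -1.0]]
wrist_force: [-1.4, 2.0, 5.9]
gripper_width: 0.45
gripper_force: 30.0
```

step_arm(targets="0 0 -1 0;0 0 -3 0;0 0 -4 0;0 0 -3 0;0 0 -1 0;-1.83 3.53 0 0;-1.83 3.53 0 0;-1.83 3.53 0 0;-1.83 3.53 0 0;-1.83 3.53 0 0;-1.83 3.53 0 0;-1.83 3.53 0 0")

```text
time_s: 30.42
tcp_pos: [0.6063, -0.1801, 0.1549]
ee_rot: [[-0.993, -0.121, -0.002], [-0.121, 0.993, 0.001], [0.002, 0.001, -1.0]]
wrist_force: [0.5, -1.2, -1.7]
gripper_width: 0.453
gripper_force: 30.0
```

step_arm(targets="-1.83 3.53 0 0;-1.83 3.53 0 0;-1.83 3.53 0 0;-1.83 3.53 0 0;-1.83 3.53 0 0;0 0 0 0;0 0 0 0;0 0 0 0")

```text
time_s: 31.08
tcp_pos: [0.6752, 0.0041, 0.1547]
ee_rot: [[-0.993, -0.122, -0.003], [-0.122, 0.993, -0.0], [0.003, 0.0, -1.0]]
wrist_force: [-0.8, -1.1, -1.6]
gripper_width: 0.453
gripper_force: 30.0
```

```bash
python3 -c "
from go import *
s=sense();print(s['gripper_width']*87,need([.6747,.0053,.042]))"
```

```text
39.44029883890863 [1.000e-02 1.200e-01 1.127e+01]
```

step_arm(targets="0 0.1 2 0;0 0 3 0;0 0 2.5 0;0 0 1 0;0 0 1 0;0 0 1 0;0 0 0.4 0;0 0 0.2 0;0 0 0.1 0;0 0 0 0;0 0 0 0")

```text
time_s: 32.0
tcp_pos: [0.6766, 0.0053, 0.045]
ee_rot: [[-0.993, -0.122, 0.002], [-0.122, 0.993, 0.0], [-0.002, 0.0, -1.0]]
wrist_force: [0.3, 1.2, -2.0]
gripper_width: 0.452
gripper_force: 30.0
```

step_arm(targets="0 0 0 0;0 0 0 0;0 0 0 0;0 0 0 0;0 0 0 0;0 0 0 0;0 0 0 0;0 0 0 0", claw=7)

```text
time_s: 32.67
tcp_pos: [0.676, 0.0052, 0.0441]
ee_rot: [[-0.993, -0.121, 0.0], [-0.121, 0.993, 0.0], [-0.0, 0.0, -1.0]]
wrist_force: [0.1, -0.6, 1.1]
gripper_width: 0.799
gripper_force: 0.0
```

step_arm(targets="0 0 -1 0;0 0 -3 0;0 0 -4 0;0 0 -4 0;0 0 -3 0;1.81 2.92 0 0;1.81 2.92 0 0;1.81 2.92 0 0;1.81 2.92 0 0;1.81 2.92 0 0;1.81 2.92 0 0;0 0 0 0")

```text
time_s: 33.67
tcp_pos: [0.544, 0.1693, 0.1954]
ee_rot: [[-0.992, -0.126, 0.0], [-0.126, 0.992, 0.002], [-0.001, 0.001, -1.0]]
wrist_force: [-0.4, -0.6, -0.2]
gripper_width: 0.804
gripper_force: 0.0
```

step_arm(targets="0 0 0 0;0 0 0 0")

```text
time_s: 33.83
tcp_pos: [0.5471, 0.166, 0.1949]
ee_rot: [[-0.993, -0.122, 0.001], [-0.122, 0.993, 0.0], [-0.001, 0.0, -1.0]]
wrist_force: [0.0, 0.2, -0.5]
gripper_width: 0.804
gripper_force: 0.0
```

Run:
```python
from go import *
c,s=snap('wrist','w6');print(s['tcp_pos'],need([.546,.1645,.0217],s))
c2,_=snap('scene','s6')
a=cv2.resize(c['frame'],(640,400));b=cv2.resize(c2['frame'][130:310,180:440],(400,277),interpolation=cv2.INTER_CUBIC)
o=np.zeros((590,800,3),np.uint8);o[:277,:400]=b;o[:200*0+277,400:]=cv2.resize(c['frame'][:250],(400,277));o[285:,:]=cv2.resize(c['frame'][60:260],(800,305),interpolation=cv2.INTER_CUBIC)
cv2.imwrite('pics/w6b.png',o)
```

```text
[0.54714438 0.16603325 0.19490402] [ 0.15 -0.14 17.32]
```

View pics/w6b.png

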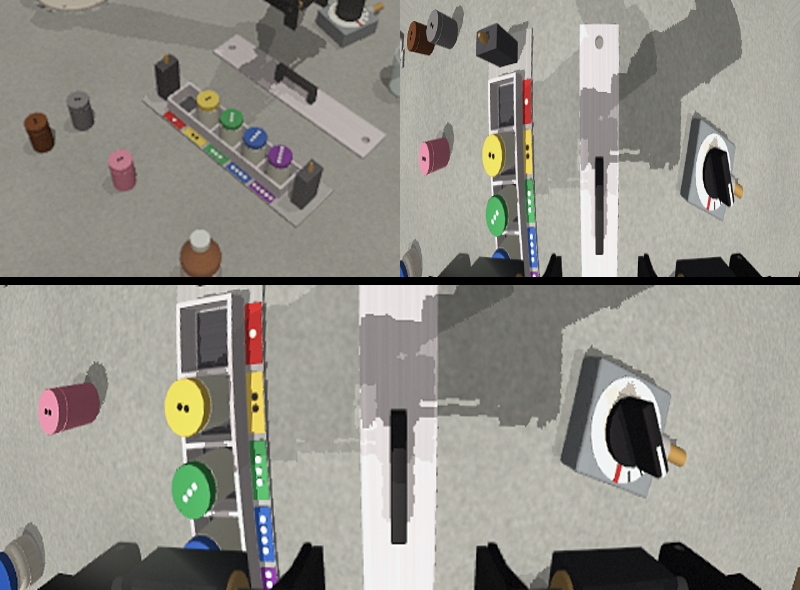

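All four crucibles stand in their pockets and the handle is centred between the fingers. Regrasping the cover.

step_arm(targets="0.1 -0.1 4 0;0 0 4 0;0 0 4 0;0 0 3 0;0 0 1.5 0;0 0 0.6 0;0 0 0.2 0;0 0 0 0;0 0 0 0;0 0 0 0")

```text
time_s: 34.77
tcp_pos: [0.5472, 0.1652, 0.0227]
ee_rot: [[-0.993, -0.121, 0.003], [-0.121, 0.993, 0.002], [-0.003, 0.001, -1.0]]
wrist_force: [0.4, -0.1, 1.2]
gripper_width: 0.806
gripper_force: 0.0
```

```bash
python3 -c "
from go import *
print(need([.546,.1645,.0217]))"
```

```text
[ 0.12 -0.05  0.1 ]
```

step_arm(targets="0.1 -0.05 0.05 0;0 0 0 0;0 0 0 0;0 0 0 0;0 0 0 0")

```text
time_s: 35.18
tcp_pos: [0.5451, 0.1642, 0.0208]
ee_rot: [[-0.993, -0.122, 0.0], [-0.122, 0.993, 0.0], [-0.0, 0.0, -1.0]]
wrist_force: [-0.2, 0.3, -0.2]
gripper_width: 0.801
gripper_force: 0.0
```

step_arm(targets="0 0 0 0;0 0 0 0;0 0 0 0;0 0 0 0;0 0 0 0;0 0 0 0;0 0 0 0;0 0 0 0;0 0 0 0;0 0 0 0;0 0 0 0;0 0 0 0", claw=0)

```text
time_s: 36.18
tcp_pos: [0.5452, 0.1643, 0.0206]
ee_rot: [[-0.993, -0.122, 0.0], [-0.122, 0.993, 0.0], [-0.0, 0.0, -1.0]]
wrist_force: [0.2, 0.7, -0.7]
gripper_width: 0.154
gripper_force: 30.0
```

step_arm(targets="0 0 0 0;0 0 0 0;0 0 0 0;0 0 0 0;0 0 0 0;0 0 0 0")

```text
time_s: 36.68
tcp_pos: [0.5452, 0.1643, 0.0206]
ee_rot: [[-0.993, -0.121, 0.0], [-0.121, 0.993, 0.0], [-0.0, 0.0, -1.0]]
wrist_force: [-0.7, 1.8, -0.9]
gripper_width: 0.157
gripper_force: 30.0
```

```bash
python3 -c "
from go import *
s=sense();print(s['tcp_pos'],need([.546,.1645,.0217]))"
```

```text
[0.54517376 0.16425017 0.02057285] [-0.09  0.01 -0.11]
```

step_arm(targets="0 0 -0.5 0;0 0 -1 0;0 0 -2 0;0 0 -3 0;0 0 -3 0;0 0 -3 0;0 0 -2 0;0 0 -1 0;0 -0.5 0 0;0 -1.5 0 0;0 -2 0 0;0 -2.5 0 0")

```text
time_s: 37.68
tcp_pos: [0.5514, 0.0983, 0.173]
ee_rot: [[-0.992, -0.122, -0.005], [-0.122, 0.992, -0.002], [0.005, -0.001, -1.0]]
wrist_force: [0.7, -0.0, -3.6]
gripper_width: 0.153
gripper_force: 30.0
```

step_arm(targets="0 -2.5 0 0;0 -2.5 0 0;0 -2.5 0 0;0 -2 0 0;0 -1 0 0;0 -0.5 0 0;0 0 0 0;0 0 0 0;0 0 0 0;0 0 0 0;0 0 0 0;0 0 0 0")

```text
time_s: 38.68
tcp_pos: [0.5664, -0.0089, 0.1756]
ee_rot: [[-0.992, -0.122, 0.0], [-0.122, 0.992, 0.0], [-0.0, 0.0, -1.0]]
wrist_force: [-0.0, -0.1, -3.0]
gripper_width: 0.158
gripper_force: 30.0
```

```bash
python3 -c "
from go import *
s=sense();print(s['tcp_pos'],s['ee_rot'],need([.5664,-.0092,.1104],s))"
```

```text
[ 0.56636305 -0.00887503  0.17564668] [[-9.92468637e-01 -1.22498860e-01  1.83858898e-04]
 [-1.22498838e-01  9.92468649e-01  1.27868349e-04]
 [-1.98137919e-04  1.04382825e-04 -9.99999975e-01]] [ 0.   -0.03  6.52]
```

step_arm(targets="0 0 1 0;0 0 1.5 0;0 0 1 0;0 0 0.7 0;0 0 0 0;0 0 0 0;0 0 0 0;0 0 0 0")

```text
time_s: 39.35
tcp_pos: [0.567, -0.0095, 0.1343]
ee_rot: [[-0.993, -0.122, 0.002], [-0.122, 0.993, 0.0], [-0.002, -0.0, -1.0]]
wrist_force: [-0.0, -0.2, -3.5]
gripper_width: 0.157
gripper_force: 30.0
```

```bash
python3 -c "
from go import *
s=sense();print(s['tcp_pos'],s['ee_rot'][:2],need([.5664,-.0092,.1104],s))"
```

```text
[ 0.56699675 -0.00947623  0.13430598] [[-9.92573101e-01 -1.21638381e-01  1.65641643e-03]
 [-1.21638255e-01  9.92574483e-01  1.76947848e-04]] [0.06 0.03 2.39]
```

step_arm(targets="0 0 0.3 0;0 0 0.3 0;0 0 0.3 0;0 0 0.3 0;0 0 0.3 0;0 0 0 0;0 0 0 0;0 0 0 0")

```text
time_s: 40.02
tcp_pos: [0.5662, -0.0095, 0.1184]
ee_rot: [[-0.993, -0.122, -0.001], [-0.122, 0.993, -0.0], [0.001, -0.0, -1.0]]
wrist_force: [-0.2, 0.9, -3.2]
gripper_width: 0.16
gripper_force: 30.0
```

step_arm(targets="0 0 0.2 0;0 0 0.2 0;0 0 0.2 0;0 0 0 0;0 0 0.1 0;0 0 0.05 0;0 0 0 0;0 0 0 0;0 0 0 0")

```text
time_s: 40.77
tcp_pos: [0.5665, -0.0095, 0.1111]
ee_rot: [[-0.993, -0.121, 0.0], [-0.121, 0.993, 0.0], [-0.0, 0.0, -1.0]]
wrist_force: [0.5, 0.0, -3.9]
gripper_width: 0.156
gripper_force: 30.0
```

```bash
python3 -c "
from go import *
s=sense();print(s['tcp_pos'],s['wrist_force'],s['moment'],need([.5664,-.0092,.1104],s))"
```

```text
[ 0.56645849 -0.00952745  0.11111061] [ 0.48011582  0.03877373 -3.89767626] [ 0.20540042 -0.01465108  0.09259666] [0.   0.03 0.07]
```

Lower the last 0.7 mm, then release.

step_arm(targets="0 0 0.04 0;0 0 0 0;0 0 0.03 0;0 0 0.03 0;0 0 0 0;0 0 0 0;0 0 0 0")

```text
time_s: 41.35
tcp_pos: [0.5664, -0.0096, 0.1106]
ee_rot: [[-0.993, -0.122, 0.0], [-0.122, 0.993, -0.0], [-0.0, -0.0, -1.0]]
wrist_force: [-2.1, 1.6, 1.0]
gripper_width: 0.158
gripper_force: 30.0
```

step_arm(targets="0 0 0 0;0 0 0 0;0 0 0 0;0 0 0 0;0 0 0 0;0 0 0 0;0 0 0 0;0 0 0 0;0 0 0 0;0 0 0 0", claw=7)

```text
time_s: 42.18
tcp_pos: [0.5664, -0.0096, 0.1101]
ee_rot: [[-0.993, -0.121, -0.0], [-0.121, 0.993, -0.0], [0.0, -0.0, -1.0]]
wrist_force: [0.5, 0.5, 0.3]
gripper_width: 0.777
gripper_force: 0.0
```

step_arm(targets="0 0 -0.5 0;0 0 -2 0;0 0 -3 0;0 0 -4 0;0 0 -2 0;0.37 3.79 0 0;0.37 3.79 0 0;0.37 3.79 0 0;0.37 3.79 0 0;0.37 3.79 0 0;0.37 3.79 0 0;0.37 3.79 0 0")

```text
time_s: 43.18
tcp_pos: [0.5077, 0.2523, 0.2258]
ee_rot: [[-0.993, -0.122, 0.001], [-0.122, 0.993, 0.0], [-0.001, 0.0, -1.0]]
wrist_force: [0.4, -0.7, -0.4]
gripper_width: 0.802
gripper_force: 0.0
```

step_arm(targets="0.37 3.79 0 0;0.37 3.79 0 0;0.37 3.79 0 0;0 0 0 0;0 0 0 0;0 0 0 0;0 0 0 0")

```text
time_s: 43.77
tcp_pos: [0.4838, 0.3611, 0.2253]
ee_rot: [[-0.993, -0.12, -0.0], [-0.12, 0.993, -0.0], [0.0, -0.0, -1.0]]
wrist_force: [-0.6, 0.2, -0.2]
gripper_width: 0.802
gripper_force: 0.0
```

Run:
```python
from go import *
c,s=snap('wrist','w7');print(s['tcp_pos'],s['ee_rot'])
c2,_=snap('scene','s7')
o=np.zeros((600,800,3),np.uint8);o[:300,:]=cv2.resize(c['frame'][130:280,120:520],(800,300),interpolation=cv2.INTER_CUBIC)
o[300:,:400]=cv2.resize(c2['frame'][130:310,240:480],(400,300),interpolation=cv2.INTER_CUBIC)
o[300:,400:]=cv2.resize(c2['frame'][130:280,260:400],(400,300),interpolation=cv2.INTER_CUBIC)
cv2.imwrite('pics/w7b.png',o)
```

```text
[0.48378079 0.36111973 0.22528377] [[-9.92724665e-01 -1.20406538e-01 -7.49525928e-05]
 [-1.20406521e-01  9.92724650e-01 -1.97584049e-04]
 [ 9.81976977e-05 -1.87121778e-04 -9.99999978e-01]]
```

View pics/w7b.png

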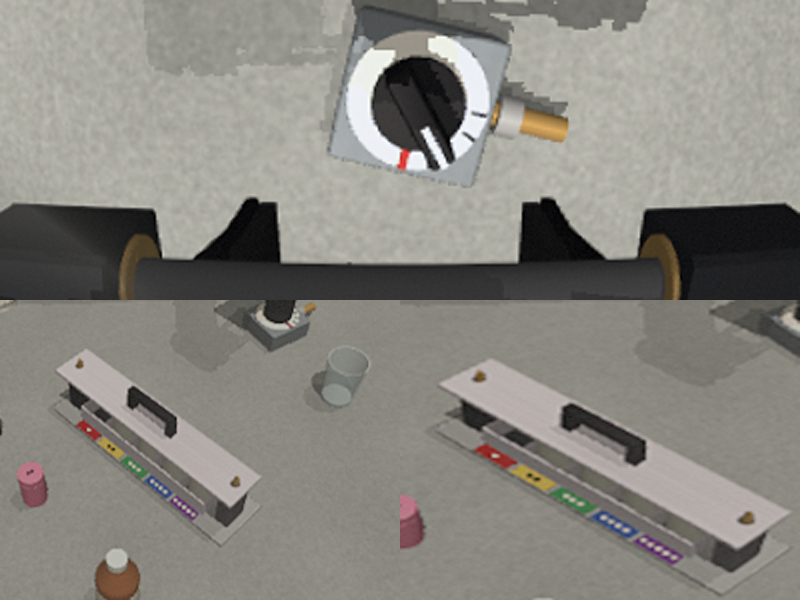

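The cover is seated with both pins through. In the wrist crop the dial centre is at about raw (329,181), the red mark at raw (322,210), and the white pointer runs along the bar from (331,194) to (346,211). I'll measure them.

```bash
cat > knob.py <<'E'
import sys
from go import *
def meas(c,s):
    f=c['frame'];h=cv2.cvtColor(f,cv2.COLOR_BGR2HSV)
    roi=np.zeros(f.shape[:2],np.uint8);roi[130:222,270:380]=1
    red=(cv2.inRange(h,(0,150,90),(6,255,255))|cv2.inRange(h,(174,150,90),(180,255,255)))*roi
    ys,xs=np.nonzero(red);R=onz(c,s,xs.mean(),ys.mean(),.041);print('red',xs.mean(),ys.mean(),len(xs),R)
    wh=((h[...,2]>200)&(h[...,1]<40)).astype(np.uint8)*roi
    n,l,st,ce=cv2.connectedComponentsWithStats(wh)
    for i in range(1,n):
        if st[i,4]>8:print(st[i],np.round(ce[i],1))
    # grey block
    return f,h,roi,wh,l,R
if __name__=='__main__':
    c,s=load(sys.argv[1]);f,h,roi,wh,l,R=meas(c,s)
    blk=(h[...,2]<50).astype(np.uint8)*roi
    n,lb,st,ce=cv2.connectedComponentsWithStats(blk)
    for i in range(1,n):
        if st[i,4]>100:print('blk',st[i],ce[i])
    cv2.imwrite('pics/kz.png',cv2.resize(f[140:225,280:380],(800,680))[:600])
E
python3 knob.py w7
```

```text
red 321.19354838709677 209.1290322580645 31 [0.517701   0.36735901 0.041     ]
[334 148  31  61 696] [352.4 174. ]
[293 154  27  59 757] [304.2 182.2]
[370 187  10   6  35] [374.3 190.2]
[331 194  13  21  82] [337.2 204.1]
[323 206  10  10  77] [327.8 210.6]
blk [ 306  159   46   51 1161] [332.52627046 178.08096469]
```

View pics/kz.png

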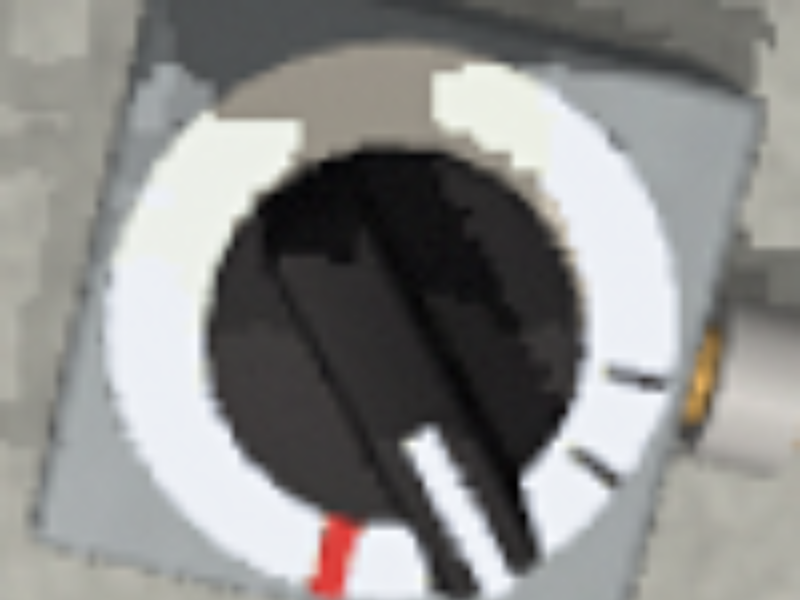

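The disc centre is at about raw (329.4,181.8), the red line runs (323,204.6)→(320.6,214.4), and the pointer runs (332.5,194.4)→(341.3,213.8) on top of the bar.

Run:
```python
from go import *
c,s=load('w7')
A=onz(c,s,329.4,181.8,.051);print('axis',A, onz(c,s,329.1,182.,.0405))
ang=lambda d:np.degrees(np.arctan2(d[1],d[0]))
r0,r1=onz(c,s,323.1,204.6,.041),onz(c,s,320.6,214.4,.041);print('red line',ang(r1-r0),'from axis',ang(onz(c,s,321.2,209.1,.041)-A),np.linalg.norm(onz(c,s,321.2,209.1,.041)[:2]-A[:2]))
for a,b in(((332.5,194.4),(341.25,213.75)),((315,172.5),(335,213.75)),((325.3,163.8),(345.3,208))):
    p,q=onz(c,s,*a,.088),onz(c,s,*b,.088);print('ptr',ang(q-p),p,q,'off axis',np.cross((q-p)[:2]/np.linalg.norm((q-p)[:2]),(A-p)[:2]))
print('tool y',ang(np.array(s['ee_rot'])[:,1]),s['joints'])
```

```text
axis [0.48177358 0.37208874 0.051     ] [0.48429239 0.37241102 0.0405    ]
red line -6.5977778422728415 from axis -7.502280955179052 0.0362008463512241
ptr 31.185130212597592 [0.48634083 0.37461569 0.088     ] [0.50555905 0.38624784 0.088     ] off axis 0.00020314454053893365
ptr 32.32189099919834 [0.46626098 0.35453077 0.088     ] [0.50632073 0.37987692 0.088     ] off axis 0.006543294406270241
ptr 31.369702355816223 [0.45639194 0.36353739 0.088     ] [0.49895712 0.38948841 0.088     ] off axis -0.0059112569575824805
tool y 96.91556571608308 [ 5.20907353e+01  1.98693925e+01 -2.44249701e+00  3.85571133e-03
 -6.76996810e+01 -1.35176634e+02]<stdin>:7: DeprecationWarning: Arrays of 2-dimensional vectors are deprecated. Use arrays of 3-dimensional vectors instead. (deprecated in NumPy 2.0)
```

The axis is (0.482,0.372), the pointer is at 31.5° and the zero at -7.2°, so it needs a clockwise turn of about 38.7°. I'll align with the bar and go down.

step_arm(targets="0 0 1.5 -6.15;0 0 1.5 -6.15;0 0 1.5 -6.15;0 0 1.5 -6.15;-0.4 1 1 0;0 0 0 0;0 0 0 0;0 0 0 0;0 0 0 0")

```text
time_s: 44.62
tcp_pos: [0.4823, 0.3731, 0.1562]
ee_rot: [[-0.852, -0.523, 0.001], [-0.523, 0.852, 0.001], [-0.002, 0.001, -1.0]]
wrist_force: [0.3, -0.7, -0.5]
gripper_width: 0.807
gripper_force: 0.0
```

Run:
```python
from go import *
c,s=snap('wrist','w8');print(s['tcp_pos'],np.degrees(np.arctan2(s['ee_rot'][1,1],s['ee_rot'][0,1])),need([.482,.372,.0575],s))
cv2.imwrite('pics/w8b.png',cv2.resize(c['frame'][130:250,240:400],(800,600),interpolation=cv2.INTER_CUBIC))
```

```text
[0.48229396 0.37313908 0.15624165] 121.51721888269192 [ 0.1  -0.09  9.87]
```

View pics/w8b.png

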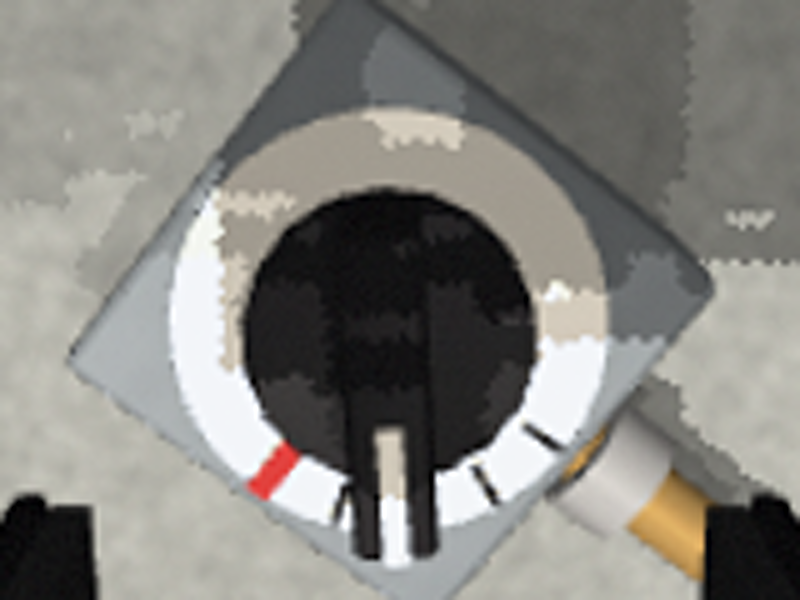

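The bar is vertical between the fingers: pointer from (388,430) to (398,560), red mark from (295,452) to (258,492) in the crop. I'll measure it precisely.

```bash
cat > k8.py <<'E'
from go import *
c,s=load('w8');cv=lambda u,v:(240+u/5-.4,130+v/5-.4)
ang=lambda d:np.degrees(np.arctan2(d[1],d[0]))
# dial outer circle left/right edges, z .04 ; disc .051
for z,l,r in((.041,168,610),(.051,245,538)):
    for v in (300,320,340):print(z,v,onz(c,s,*cv((l+r)/2,v),z))
p,q=onz(c,s,*cv(387,430),.088),onz(c,s,*cv(398,562),.088);print('ptr',ang(q-p),p,q)
a,b=onz(c,s,*cv(287,443),.041),onz(c,s,*cv(258,498),.041)
m=onz(c,s,*cv(276,471),.041);R0,R1=onz(c,s,*cv(292,448),.041),onz(c,s,*cv(258,492),.041)
print('redline',ang(R1-R0))
for A in([.482,.372],[.4815,.3735],[.483,.372]):print('red from',A,ang(m[:2]-A),np.linalg.norm(m[:2]-A),'ptr',ang(q[:2]-A))
E
python3 k8.py
```

```text
0.041 300 [0.47796124 0.36884556 0.041     ]
0.041 320 [0.48123146 0.37084633 0.041     ]
0.041 340 [0.48452402 0.37286054 0.041     ]
0.051 300 [0.4755837  0.36796618 0.051     ]
0.051 320 [0.47873574 0.36989644 0.051     ]
0.051 340 [0.4819093  0.37183971 0.051     ]
ptr 35.910508127600885 [0.4860834  0.37368269 0.088     ] [0.50455554 0.38705946 0.088     ]
redline -5.351126746116074
red from [0.482, 0.372] -6.362174584432317 0.036353718844532056 ptr 33.72949787278135
red from [0.4815, 0.3735] -8.582747470691087 0.03704467677923574 ptr 30.46069938120766
red from [0.483, 0.372] -6.541730848289868 0.035360051188041794 ptr 34.93950418140623
```

step_arm(targets="0 -0.05 2.5 0;0 0 2.5 0;0 0 2 0;0 0 1.5 0;0 0 0.8 0;0 0 0.5 0;0 0 0 0;0 0 0 0")

```text
time_s: 45.33
tcp_pos: [0.4826, 0.3728, 0.058]
ee_rot: [[-0.852, -0.524, 0.001], [-0.524, 0.852, 0.001], [-0.002, 0.0, -1.0]]
wrist_force: [-0.0, 1.3, -0.7]
gripper_width: 0.806
gripper_force: 0.0
```

step_arm(targets="0 0 0 0;0 0 0 0;0 0 0 0;0 0 0 0;0 0 0 0;0 0 0 0;0 0 0 0;0 0 0 0;0 0 0 0;0 0 0 0;0 0 0 0;0 0 0 0", claw=0)

```text
time_s: 46.33
tcp_pos: [0.4823, 0.3712, 0.057]
ee_rot: [[-0.852, -0.523, -0.0], [-0.523, 0.852, -0.002], [0.001, -0.001, -1.0]]
wrist_force: [3.0, -5.5, 0.2]
gripper_width: 0.157
gripper_force: 30.0
```

step_arm(targets="0 0 0 0;0 0 0 0;0 0 0 0;0 0 0 0;0 0 0 0;0 0 0 0")

```text
time_s: 46.83
tcp_pos: [0.4823, 0.3712, 0.057]
ee_rot: [[-0.852, -0.523, -0.0], [-0.523, 0.852, -0.002], [0.001, -0.001, -1.0]]
wrist_force: [2.6, -4.5, 1.0]
gripper_width: 0.162
gripper_force: 30.0
```

```bash
python3 -c "
from go import *
s=sense();print(s['tcp_pos'],np.degrees(np.arctan2(s['ee_rot'][1,1],s['ee_rot'][0,1])),s['wrist_force'],s['moment'],s['gripper_width']*87)"
```

```text
[0.48225601 0.37115941 0.05701345] 121.55877916213588 [ 2.59884663 -4.50783121  0.96476602] [-1.29222578 -0.84997316  0.03328608] 14.05090283377115
```

step_arm(targets="0 -0.08 0 2.5;0 0 0 5;0 0 0 5;0 0 0 5;0 0 0 5;0 0 0 5;0 0 0 5;0 0 0 3;0 0 0 2;0 0 0 0;0 0 0 0;0 0 0 0")

```text
time_s: 47.83
tcp_pos: [0.4822, 0.3719, 0.057]
ee_rot: [[-0.995, 0.103, -0.0], [0.103, 0.995, 0.0], [0.0, 0.0, -1.0]]
wrist_force: [-0.8, 0.5, 1.1]
gripper_width: 0.161
gripper_force: 30.0
```

```bash
python3 -c "
from go import *
s=sense();print(s['tcp_pos'],np.degrees(np.arctan2(s['ee_rot'][1,1],s['ee_rot'][0,1])),s['wrist_force'],s['moment'],s['gripper_width']*87)"
```

```text
[0.48215167 0.37194155 0.05700945] 84.10589692283307 [-0.80978419  0.5340413   1.05180081] [ 0.00523162  0.36334296 -0.0511365 ] 13.979482879934546
```

step_arm(targets="0 0 0 0;0 0 0 0;0 0 0 0;0 0 0 0;0 0 0 0;0 0 0 0;0 0 0 0;0 0 0 0;0 0 0 0;0 0 0 0", claw=7)

```text
time_s: 48.67
tcp_pos: [0.4825, 0.3716, 0.057]
ee_rot: [[-0.995, 0.103, 0.0], [0.103, 0.995, 0.0], [-0.0, 0.0, -1.0]]
wrist_force: [-0.2, 0.2, -0.4]
gripper_width: 0.78
gripper_force: 0.0
```

step_arm(targets="0 0 -1 0;0 0 -2 0;0 0 -3 0;0 0 -3 0;0 0 -2 0;0 0 0 0;0 0 0 0;0 0 0 0;0 0 0 0")

```text
time_s: 49.42
tcp_pos: [0.4818, 0.371, 0.1659]
ee_rot: [[-0.995, 0.103, -0.002], [0.103, 0.995, -0.002], [0.002, -0.002, -1.0]]
wrist_force: [0.1, 0.2, -0.6]
gripper_width: 0.809
gripper_force: 0.0
```

Run:
```python
from go import *
c,s=snap('wrist','w9');print(s['tcp_pos'],np.degrees(np.arctan2(s['ee_rot'][1,1],s['ee_rot'][0,1])))
cv2.imwrite('pics/w9b.png',cv2.resize(c['frame'][135:255,240:400],(800,600),interpolation=cv2.INTER_CUBIC))
```

```text
[0.48184964 0.37099875 0.16589867] 84.06229408606097
```

View pics/w9b.png

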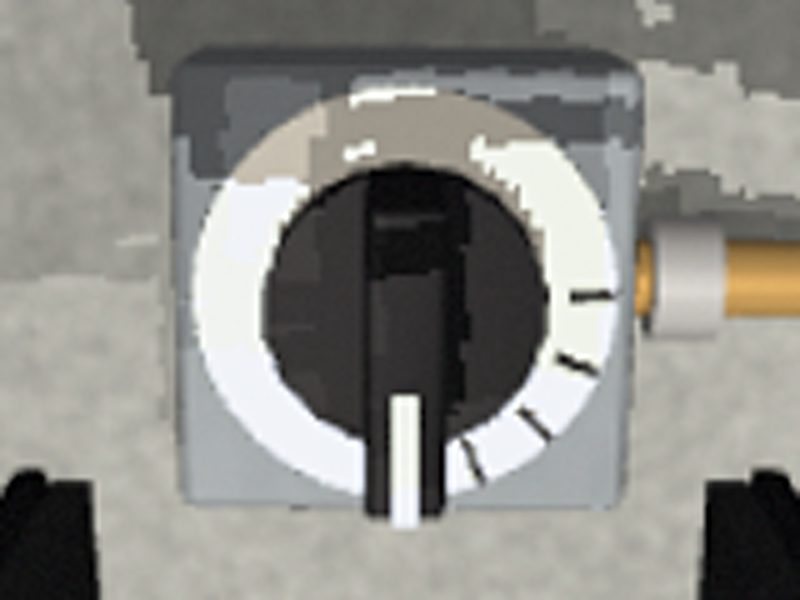

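The pointer now covers the red mark and lies parallel to the block's edges. I'll use the black ticks and the block edges as a numeric check.

Run:
```python
from go import *
c,s=load('w9');cv=lambda u,v:(240+u/5-.4,135+v/5-.4)
ang=lambda d:np.degrees(np.arctan2(d[1],d[0]))
h=cv2.cvtColor(c['frame'],cv2.COLOR_BGR2HSV)
red=(cv2.inRange(h,(0,120,60),(8,255,255))|cv2.inRange(h,(172,120,60),(180,255,255)))[150:250,250:390];print('red px',red.sum()//255)
p,q=onz(c,s,*cv(405,396),.088),onz(c,s,*cv(405,525),.088);print('ptr',ang(q-p),p)
for A in([.482,.372],[.482,.371],[.481,.372]):
    print(A,'ticks',[round(ang(onz(c,s,*cv(*t),.041)[:2]-A),1) for t in((592,296),(578,366),(535,424),(474,463))],'ptr tip',ang(q[:2]-A))
for a,b in(((172,110),(185,495)),((644,110),(627,495))):
    P,Q=onz(c,s,*cv(*a),.04),onz(c,s,*cv(*b),.04);print('edge',ang(Q-P))
P,Q=onz(c,s,*cv(190,502),.04),onz(c,s,*cv(620,508),.04);print('front edge',ang(Q-P)-90)
```

```text
red px 0
ptr -5.828511907767983 [0.48686976 0.37094331 0.088     ]
[0.482, 0.372] ticks [np.float64(83.9), np.float64(61.0), np.float64(38.1), np.float64(15.3)] ptr tip -6.970362560656662
[0.482, 0.371] ticks [np.float64(84.1), np.float64(61.8), np.float64(39.3), np.float64(16.8)] ptr tip -4.926531271189278
[0.481, 0.372] ticks [np.float64(82.3), np.float64(59.6), np.float64(37.1), np.float64(14.9)] ptr tip -6.7300063536212615
edge -6.140393499020822
edge -6.093625155190646
front edge -6.768197271713788
```

```bash
python3 -c "
from station import r
print(r.finish_job())"
```

```text
the job is handed in; nothing more can be done
None
```

I handed the job in at about 49 s of the 210 s: crucibles 2, 3, 4 and 5 are in their pockets in number order (1 was absent), the cover is back on over both pins, and the purge pointer measures within about 1° of the zero mark.

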